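# Drop the brake pivot pin through the bracket eye

### The job

Take the red-gripped brake pivot pin out of the rod stand and put it down through the eye of the blue brake bracket, so that it hangs upright with its steel collar seated on the eye's rim, and let go. Leave the other two rods in their places in the stand.

Things in the scene. Friction and masses are not known exactly. Their poses are not given: they have to be found in the camera images.
- pin_mid (a point): Mid-height of the brake pivot pin, 115 mm long, upright, z up its axis, 0.16 kg. From the bottom: bright steel shank 14 mm thick, 70 mm long, flat tip; steel collar 44 mm across, 5 mm thick, its underside 12.5 mm above this point; red plastic grip 20 mm thick, 40 mm tall, from 17.5 to 57.5 mm above this point. Hangs by its collar in one hole of the rod stand and lifts straight out (70 mm).
- eye (a point): Centre of the top rim of the blue brake bracket's level eye, a fixed ring: bore 30 mm straight down, open below, outside 56 mm, 14 mm thick, rim 95 mm above the table. z up; x points along the arm (26 mm wide) to the upright post 78 mm away; neither is higher than the rim. The grey base plate is 87 mm below the rim, so the whole shank fits through.
- bolt_mid (a point): Mid-height of the zinc caster stem bolt, a bystander: dull grey, 89 mm long, threaded shank 12 mm thick, 40 mm washer, hexagonal head 28 mm across, z up. It hangs in another hole of the rod stand, a fixed aluminium plate on grey end panels, plate top 85 mm above the table, with three 20 mm holes in a row, 90 mm apart; the three rods hang there in any order.
- axle_mid (a point): Mid-height of the black-gripped axle pin, a bystander: dark steel shank 10 mm thick, collar 36 mm across, black grip 18 mm thick and 40 mm tall, 115 mm long in all, z up. It hangs by its collar in another hole of the rod stand.
Things that resemble listed ones, but are neither listed nor needed, are in the scene too. Leave any green look-alike of the part that bears pin_mid alone.

How it is judged (in metres and radians):
At the end, for the whole second after the job is handed in: The red-gripped pin stands through the bracket's eye, at rest and released: its collar seated on the rim within 5 mm, its axis within 12 mm of the eye's centre and within 10 degrees of upright; the zinc bolt and the black-gripped axle pin are within 30 mm of where they started (z of pin_mid in the frame of eye between -0.018 and -0.0075 m and horizontal distance between pin_mid and eye below 0.012 m and angle between pin_mid's own z axis and vertical below 0.18 rad and linear speed of pin below 0.03 m/s and distance of each of bolt_mid, axle_mid from where it was at the start of the episode below 0.03 m); the robot touches nothing.
It also fails if it takes over 48 s, if anything falls off the work surface, if the arm or the gripper's body presses on something with over 40 N, if the wrist force passes 120 N, or if a joint passes its speed limit or range.

### The arm

A 7-joint arm with a two-finger parallel gripper is mounted at the origin on the work surface. World frame = base frame: x ahead of the robot, y to its left, z up, the work surface at z = 0. Lengths are in mm, angles in rad, forces in N, time in s.
With the tool pointing down it reaches from about 425 to 950 mm from the base axis. Payload 4.7 kg.
Tool frame: the origin (TCP) lies midway between the tips of the shut fingers; the grasp point (between the pads) lies robot.grip_depth behind it (robot.grip_depth is the distance from the TCP to the grasp point, in mm); z points along the fingers, y is the direction in which the jaws open and shut (so a half turn about z gives the same grasp; the last joint's range is limited). The gripper opens to 85 mm and grips with 20 to 120 N. Pads are 22 mm wide; open, the fingers measure 114 mm over their backs; the gripper's body (76 mm by 85 mm) begins 54 mm behind the grasp point. The pads swing forward as they close: fully open they stand 13 mm farther back than shut.
Start: joints at [-0.029, 0.469, -0.049, 1.532, 0.024, 1.141, -0.082], TCP at [675.017, 0.046, 231.335] pointing down, gripper open.
Joint ranges: [-2.59, 2.59], [-0.33, 1.99], [-1.39, 1.29], [0.1, 2.45], [-1.04, 4.18], [0.21, 1.99], [-2.66, 2.66]. Speed limits (rad/s): [2.57, 2.57, 3.14, 3.14, 3.14, 3.14, 3.14].

### API

Orientations are given as a unit quaternion [w, x, y, z].
In Python, from station import status, cams, robot, nets gives the robot as it stands. The module is installed in compiled form; this text tells all that it offers.
- The arm moves only by the tool carry_out, never from a script. Its argument "plan" is a list of rows, each a list of 7 numbers: the shift along the world's x, y, z scaled (see below), then the turn, a rotation vector about the world's x, y, z scaled (see below), then the opening, from 0 (shut) to 1 (fully open). A call has 1 to 12 rows; each row is the pose to reach, as a shift and turn from the pose commanded when the call began; what a row does not reach only later rows make up. The controller multiplies each number of a shift by 0.12 m and each number of a turn by pi/2 rad. A row lasts 1/12 s, in which the tool goes at most 41.7 mm and 7.16 degrees, less where a joint would pass 70% of its speed; a pose out of reach is approached as far as the arm can. A call with a number of a shift or a turn outside -1 to 1 is refused whole. A call with a gripper value outside its range is refused whole. The fingers move at their own pace and stop on an object; "force" is the grip in N (left out, the last holds). Time passes only in rows, so rows that repeat a pose let the fingers close. It gives the time, the measured TCP pose, the force and the opening at its end, in the units of the state.
- status.sense(): the state, without advancing time (a new reading comes with each control period).
- cams.capture(name): name is "scene" or "side" or "wrist"; returns the picture (384x512x3 uint8, red, green, blue); there is no depth.
- cams.get_calibration(name): a dict with "mtx" (3x3 intrinsics, pixels), "k1" (the pictures are not rectified: a ray, as slopes to the right and down, at radius r is drawn at 1 + k1 r^2 times it, then the intrinsics apply), "position" and "rotation" of the camera in the world; the wrist camera has in their place "T_tool_cam" (4x4, takes a point from camera to tool coordinates, whose origin is the TCP and whose axes are the flange's). Camera axes: x right, y down, z forward; pixel columns grow to the right and rows downward; lengths in mm; the calibration is good to about 2 mm. A picture is of the moment at which its call begins: read the wrist's pose just before it. get_calibration takes no time and is no camera call.
- robot.hand_in(): hands the job in, once; it reports no verdict.
Trained networks look in the newest picture that a camera, given by its name, has taken for a name from the list of things; names that differ only in an ending like _2 or _b are one class to them, and where a whole thing is asked for, a point or a joint stands for the part that bears it (a point fixed in the world has none). Each returns a list of dicts, best first, with "confidence" (0 to 1); they miss things now and then, are a little off and sometimes report something else, mostly with a low value. They report only what shows in the picture. A call takes as long as a camera call. They do not tell look-alikes from the thing itself.
- nets.find_in(camera, label): "extent" ([left, top, width, height] in pixels, round what is visible of it).
- nets.masks_of(camera, label): "mask" (384x512 bool, what is visible of it) and "extent" ([left, top, width, height] in pixels, round what is visible of it).
- nets.place_of(camera, label): "pixel" ([column, row] in pixels: a listed point, or the origin of a listed thing).
The state is a dict: "clock": time; "joint_pos": joint angles; "joint_vel": joint speeds; "joint_efforts": joint torques, N m; "tool_pos": TCP position; "eef_rot": TCP orientation; "contact_force": force on the tool from outside, world axes, zero at the start; "torque": the same for the moment, N m; "finger_gap": opening from 0.0 (shut) to 1.0 (fully open).
Only numpy, scipy, OpenCV 4.12 (cv2) and the standard library are available. Lean on these libraries where they do the work, as an engineer would, in place of code of your own. Each camera call takes 0.05 s, during which the arm holds its last target.

## Working session

There is one attempt and no reset: what is moved stays moved. The work goes in short steps, Python scripts to look and compute and a tool call to move; the robot and the scene stay as the last step left them, time stands still between calls to the robot, and variables do not carry over. Pictures are saved under pics/ and viewed, and the job is handed in when it is done.

Besides the shell and the picture viewer there is one more tool, called after ">>>" as a command line: name --pt "numbers of a row" for each row, then --argument value for the rest. carry_out: Moves the arm, as the interface text tells. Its arguments: {"type":"object","properties":{"plan":{"type":"array"},"force":{"type":"number"}},"required":["plan"]}

```bash
mkdir -p pics; cat > h.py <<'E'
import numpy as np, cv2
from station import status, cams, robot, nets
def save(im,n): cv2.imwrite('pics/'+n,im[:,:,::-1])
def ray(c,px,cal=None):
    cal=cal or cams.get_calibration(c); K=np.array(cal['mtx'],float); k=float(cal['k1'])
    d=np.linalg.inv(K)@[px[0],px[1],1.]; s=d[:2].copy(); u=s.copy()
    for _ in range(20): u=s/(1+k*(u@u))
    return np.array(cal['position'],float),np.array(cal['rotation'],float)@[u[0],u[1],1.]
def tri(o):
    A=np.zeros((3,3));b=np.zeros(3)
    for p,d in o:
        d=d/np.linalg.norm(d);P=np.eye(3)-np.outer(d,d);A+=P;b+=P@p
    x=np.linalg.solve(A,b); return x,[np.linalg.norm(np.cross(x-p,d/np.linalg.norm(d))) for p,d in o]
def onz(c,px,z):
    p,d=ray(c,px); return p+d*(z-p[2])/d[2]
E
python3 - <<'E'
from h import *
print(status.sense(), robot.grip_depth)
for c in ['scene','side','wrist']:
    save(cams.capture(c),c+'0.png'); cal=cams.get_calibration(c); print(c,{k:np.round(v,3).tolist() for k,v in cal.items()})
    for l in ['pin_mid','eye','bolt_mid','axle_mid']:
        print(l,[(np.round(r['pixel'],1).tolist(),round(r['confidence'],2)) for r in nets.place_of(c,l)])
E
```

```text
{'clock': 0.0, 'joint_pos': array([-0.02890946,  0.46944824, -0.04860333,  1.53369351,  0.02411195,
        1.14101181, -0.08227266]), 'joint_vel': array([ 4.39144895e-04,  7.17780681e-04, -3.48807522e-04, -2.68752428e-04,
       -8.95507005e-05,  4.35027490e-04, -9.61392798e-05]), 'joint_efforts': array([ 1.18357209e-03, -5.10321057e+01, -4.63755790e-02, -2.37716943e+01,
        1.05899444e-02,  7.35067850e-03,  1.56414734e-05]), 'tool_pos': array([6.74411042e+02, 1.84078526e-02, 2.30257054e+02]), 'eef_rot': array([-6.69172017e-04,  7.07077836e-01,  7.07135036e-01, -7.26006600e-04]), 'contact_force': array([-0.64682234, -0.06515351,  0.4448938 ]), 'torque': array([ 0.06781975, -0.00096831, -0.0478648 ]), 'finger_gap': 1.0030287543678522} 18.700000000000003
scene {'mtx': [[440.347, 0.0, 259.224], [0.0, 440.347, 199.697], [0.0, 0.0, 1.0]], 'k1': -0.045, 'position': [1240.906, -0.749, 724.821], 'rotation': [-0.29, 0.639, 0.643, -0.307]}
pin_mid [([357.4, 187.0], 0.62), ([355.8, 220.2], 0.6)]
eye [([170.2, 208.6], 0.91)]
bolt_mid [([397.7, 233.7], 0.56)]
axle_mid [([319.4, 211.8], 0.68)]
side {'mtx': [[395.092, 0.0, 251.83], [0.0, 395.092, 196.815], [0.0, 0.0, 1.0]], 'k1': -0.139, 'position': [371.988, 805.272, 569.928], 'rotation': [0.034, -0.069, 0.863, -0.499]}
pin_mid [([212.3, 251.1], 0.94), ([275.3, 272.1], 0.87)]
eye [([254.3, 156.2], 0.97)]
bolt_mid [([187.1, 283.8], 0.7)]
axle_mid [([235.9, 229.1], 0.6)]
wrist {'mtx': [[335.184, 0.0, 259.663], [0.0, 335.184, 192.459], [0.0, 0.0, 1.0]], 'k1': -0.053, 'T_tool_cam': [[0.001, -0.951, -0.309, 78.264], [1.0, 0.001, -0.001, -0.122], [0.001, -0.309, 0.951, -142.174], [0.0, 0.0, 0.0, 1.0]]}
pin_mid []
eye []
bolt_mid []
axle_mid [([69.0, 58.0], 0.82)]
```

```bash
python3 - <<'E'
import cv2,numpy as np
a=[cv2.imread(f'pics/{c}0.png') for c in ['scene','side']]
cv2.imwrite('pics/a_scene.png',cv2.resize(a[0][100:320,110:440],None,fx=2.4,fy=2.4,interpolation=2))
cv2.imwrite('pics/a_side.png',cv2.resize(a[1][100:340,120:420],None,fx=2.4,fy=2.4,interpolation=2))
E
sed -i "s/np.array(cal\['rotation'\],float)@/RM(cal['rotation'])@/" h.py
cat >> h.py <<'E'
from scipy.spatial.transform import Rotation as R
def RM(q):
    q=np.array(q,float); return q if q.shape==(3,3) else R.from_quat(q,scalar_first=True).as_matrix()
E
python3 - <<'E'
from h import *
P={'pinA':((357.4,187.0),(275.3,272.1)),'pinB':((355.8,220.2),(212.3,251.1)),'pinC':((357.4,187.0),(212.3,251.1)),'pinD':((355.8,220.2),(275.3,272.1)),'eye':((170.2,208.6),(254.3,156.2)),'bolt':((397.7,233.7),(187.1,283.8)),'axle':((319.4,211.8),(235.9,229.1))}
for n,(a,b) in P.items():
    x,e=tri([ray('scene',a),ray('side',b)]);print(n,x.round(1),np.round(e,1))
E
```

```text
pinA [409.6 212.6  60.8] [2.7 2.7]
pinB [541.7 186.7  75. ] [2.1 2.1]
pinC [515.9 205.7 118.5] [29.5 29.5]
pinD [433.1 193.2  11.3] [29.9 29.9]
eye [ 520.8 -219.4  100.9] [5.2 5.2]
bolt [569.5 274.1  60.7] [2.5 2.5]
axle [510.5 108.5  76.2] [1.8 1.8]
```

View pics/a_scene.png

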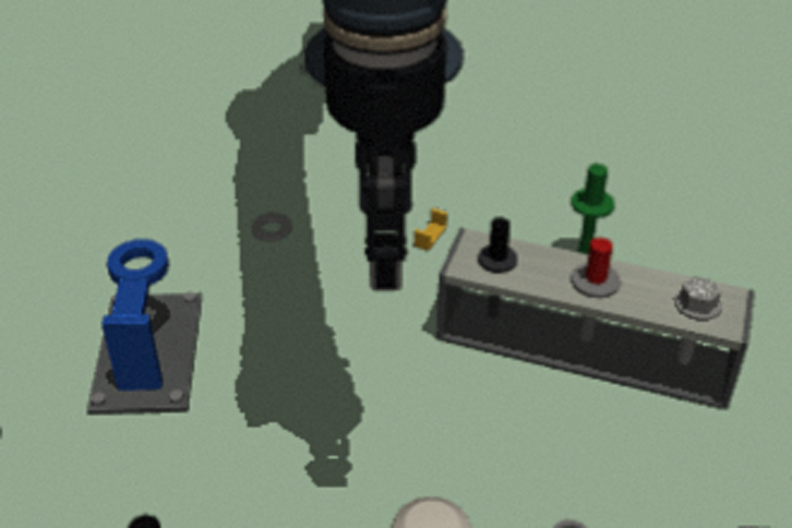

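View pics/a_side.png

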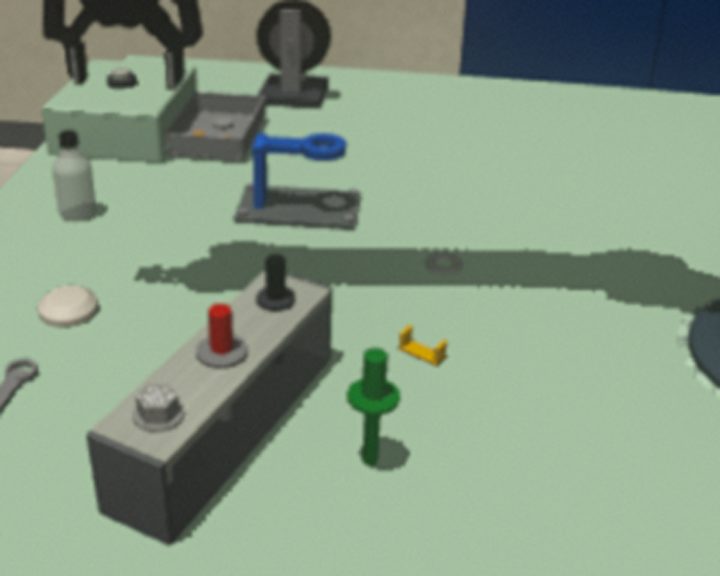

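```bash
cat > m.py <<'E'
from h import *
def red(im):
    h=cv2.cvtColor(im,cv2.COLOR_RGB2HSV); return (((h[...,0]<8)|(h[...,0]>172))&(h[...,1]>160)&(h[...,2]>60)).astype(np.uint8)
def biggest(m):
    n,l,s,c=cv2.connectedComponentsWithStats(m); i=1+np.argmax(s[1:,4]); return s[i],c[i]
E
python3 - <<'E'
from m import *
o=[];e=[]
for c,bo in [('scene',None),('side',None)]:
    im=cams.capture(c); s,ce=biggest(red(im)); print(c,s,ce.round(1)); o.append(ray(c,ce)); print('on z110',onz(c,ce,110).round(1))
print('red',tri(o)[0].round(1),tri(o)[1])
for c,p in [('scene',(167.5,209.2)),('side',(254.6,160.8))]: e.append(ray(c,p)); print(onz(c,p,95).round(1))
print('eye',tri(e)[0].round(1),tri(e)[1])
s,sd=cv2.imread('pics/scene0.png')[170:270,290:430],cv2.imread('pics/side0.png')[200:330,150:300]
cv2.imwrite('pics/crop.png',np.hstack([cv2.resize(s,(420,300)),cv2.resize(sd,(346,300))]))
E
```

```text
scene [355 199  10  19 130] [359.6 207.9]
on z110 [538.7 189.6 110. ]
side [207 227   9  20 147] [211.3 236.3]
on z110 [543.7 186.8 110. ]
red [542.4 189.1 112.5] [np.float64(0.7503574841426405), np.float64(0.7503574841425953)]
[ 523.2 -223.5   95. ]
[ 515.6 -211.5   95. ]
eye [ 517.2 -225.2   89.1] [np.float64(0.5373151849373164), np.float64(0.5373151849373056)]
```

View pics/crop.png

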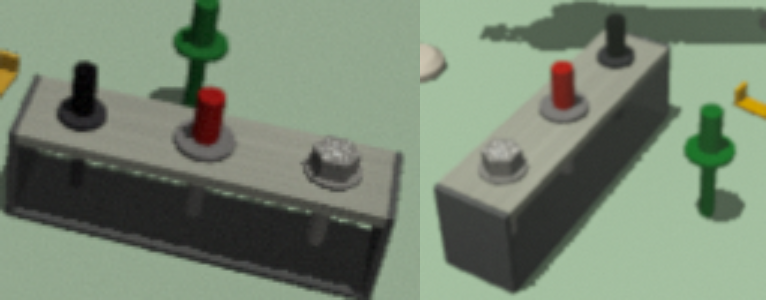

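Candidates: red pin in the stand at scene (360,208) / side (211,236); green look-alike on the table at scene (358,187) / side (275,272); black axle at scene (319,205). The crop confirms the red grip in the middle hole, so that is the one to take. I'll move above it.

>>> carry_out --pt "-0.3 0.3 0 0 0 0 1" --pt "-0.6 0.6 0 0 0 0 1" --pt "-0.9 0.9 0 0 0 0 1" --pt "-0.9 0.9 0 0 0 0 1"

```text
clock: 1.18
tool_pos: [564.1, 111.4, 231.4]
eef_rot: [-0.001, 0.706, 0.708, 0.0]
contact_force: [-0.1, 0.8, -0.4]
finger_gap: 1.006
```

>>> carry_out --pt "-0.1 0.3 0 0 0 0 1" --pt "-0.2 0.67 0 0 0 0 1" --pt "-0.2 0.67 0 0 0 0 1" --pt "-0.2 0.67 0 0 0 0 1" --pt "-0.2 0.67 0 0 0 0 1"

```text
clock: 1.6
tool_pos: [543.2, 188.2, 231.4]
eef_rot: [0.0, 0.707, 0.707, -0.0]
contact_force: [0.0, 0.1, -0.6]
finger_gap: 1.002
```

```bash
cat >> m.py <<'E'
def wcal(st):
    cal=dict(cams.get_calibration('wrist')); T=np.array(cal['T_tool_cam'],float); Rt=RM(st['eef_rot'])
    cal['position']=Rt@T[:3,3]+st['tool_pos']; cal['rotation']=Rt@T[:3,:3]; return cal
E
python3 - <<'E'
from m import *
st=status.sense(); im=cams.capture('wrist'); save(im,'w1.png'); cal=wcal(st)
print(st['tool_pos'],st['clock'],cal['position'])
s,ce=biggest(red(im)); print(s,ce)
p,d=ray('wrist',ce,cal)
for z in (110,130): print(z,(p+d*(z-p[2])/d[2]).round(1))
E
```

```text
[543.17895823 188.15779782 231.41562249] 1.6 [542.95052539 266.50919893 373.54111344]
[247 181  24  23 425] [258.45176471 192.4       ]
110 [541.9 180.7 110. ]
130 [542.  187.2 130. ]
```

View pics/w1.png

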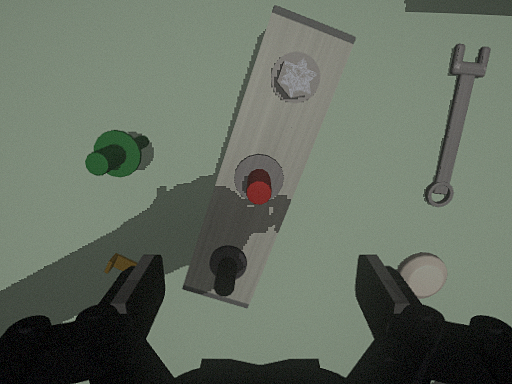

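Wrist view: red grip top at (259,192), straight below the gripper. The green look-alike is at (97,162), off to the left. I'll descend astride the red grip.

>>> carry_out --pt "-0.01 0 -0.25 0 0 0 1" --pt "-0.01 0 -0.5 0 0 0 1" --pt "-0.01 0 -0.75 0 0 0 1" --pt "-0.01 0 -0.75 0 0 0 1" --pt "-0.01 0 -0.75 0 0 0 1"

```text
clock: 2.07
tool_pos: [541.7, 186.2, 140.3]
eef_rot: [-0.0, 0.708, 0.706, -0.002]
contact_force: [-0.1, -0.2, 1.3]
finger_gap: 0.997
```

>>> carry_out --pt "0 0 -0.12 0 0 0 1" --pt "0 0 -0.25 0 0 0 1" --pt "0 0 -0.36 0 0 0 1" --pt "0 0 -0.36 0 0 0 1" --pt "0 0 -0.36 0 0 0 1"

```text
clock: 2.48
tool_pos: [543.1, 188.1, 99.7]
eef_rot: [0.001, 0.708, 0.707, 0.001]
contact_force: [-0.6, -0.7, 0.4]
finger_gap: 0.997
```

```bash
python3 - <<'E'
from m import *
st=status.sense(); print(st['tool_pos'],st['contact_force'])
a=cams.capture('side');b=cams.capture('wrist')
save(np.hstack([cv2.resize(a[180:300,140:290],(400,320)),cv2.resize(b,(400,320))]),'g1.png')
E
```

```text
[543.10544015 188.13052865  99.67764686] [-0.55447066 -0.7107934   0.369923  ]
```

View pics/g1.png

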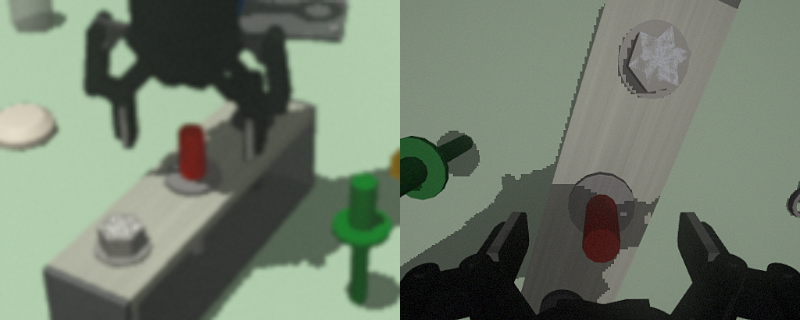

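The red grip is centred between the pads: the red top is at column 601, and the pads are at about 520 and 685. I'll close on it.

>>> carry_out --pt "0 0 0 0 0 0 0" --pt "0 0 0 0 0 0 0" --pt "0 0 0 0 0 0 0" --pt "0 0 0 0 0 0 0" --pt "0 0 0 0 0 0 0" --pt "0 0 0 0 0 0 0" --pt "0 0 0 0 0 0 0" --pt "0 0 0 0 0 0 0" --pt "0 0 0 0 0 0 0" --pt "0 0 0 0 0 0 0" --force 80

```text
clock: 3.42
tool_pos: [542.1, 188.5, 98.4]
eef_rot: [0.0, 0.707, 0.707, 0.0]
contact_force: [0.7, 0.7, 3.3]
finger_gap: 0.209
```

>>> carry_out --pt "0 0 0.1 0 0 0 0" --pt "0 0 0.2 0 0 0 0" --pt "0 0 0.35 0 0 0 0" --pt "0 0 0.5 0 0 0 0" --pt "0 0 0.65 0 0 0 0" --pt "0 0 0.8 0 0 0 0" --pt "0 0 0.95 0 0 0 0" --pt "0 0 1 0 0 0 0" --pt "0 0 1 0 0 0 0"

```text
clock: 4.17
tool_pos: [542.7, 188.9, 220.5]
eef_rot: [0.001, 0.707, 0.707, 0.002]
contact_force: [0.3, 0.1, -1.3]
finger_gap: 0.21
```

```bash
python3 - <<'E'
from m import *
st=status.sense(); print(st['tool_pos'],st['contact_force'],st['finger_gap'])
a=cams.capture('side');b=cams.capture('wrist')
save(np.hstack([cv2.resize(a[130:290,120:320],(400,320)),cv2.resize(b,(400,320))]),'g2.png')
E
```

```text
[542.72259192 188.87201122 220.48629893] [ 0.29772192  0.1187378  -1.32560342] 0.20997207690211658
```

View pics/g2.png

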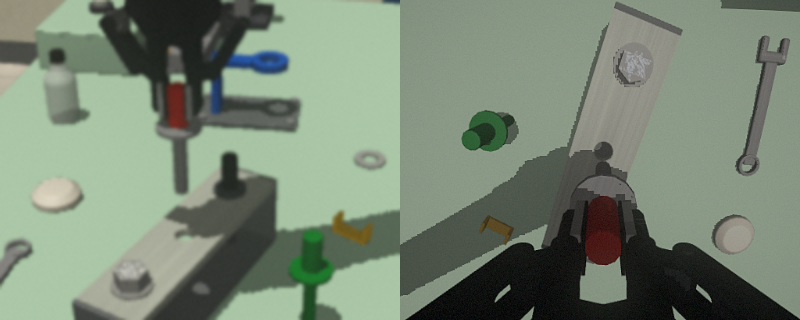

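The pin is out and gripped upright, with the collar clear. The bolt and axle are still in place. I'll raise it, then carry it just past the eye so the wrist camera can see the rim.

>>> carry_out --pt "0 0 0.15 0 0 0 0" --pt "0 0 0.3 0 0 0 0" --pt "0 -0.15 0.3 0 0 0 0" --pt "0 -0.35 0.3 0 0 0 0" --pt "0 -0.55 0.3 0 0 0 0" --pt "0 -0.75 0.3 0 0 0 0" --pt "0 -1 0.3 0 0 0 0"

```text
clock: 4.85
tool_pos: [540.7, 68.6, 252.5]
eef_rot: [-0.001, 0.706, 0.708, -0.001]
contact_force: [1.4, -0.1, -1.1]
finger_gap: 0.212
```

>>> carry_out --pt "0 -0.25 0 0 0 0 0" --pt "0 -0.5 0 0 0 0 0" --pt "0 -0.75 0 0 0 0 0" --pt "0 -1 0 0 0 0 0" --pt "0 -1 0 0 0 0 0"

```text
clock: 5.27
tool_pos: [540.4, -59.7, 252.5]
eef_rot: [0.0, 0.711, 0.703, -0.003]
contact_force: [-0.5, -0.8, -1.3]
finger_gap: 0.206
```

>>> carry_out --pt "-0.05 -0.25 0 0 0 0 0" --pt "-0.1 -0.5 0 0 0 0 0" --pt "-0.15 -0.75 0 0 0 0 0" --pt "-0.2 -1 0 0 0 0 0" --pt "-0.2 -1 0 0 0 0 0"

```text
clock: 5.68
tool_pos: [514.8, -179.1, 252.7]
eef_rot: [0.0, 0.711, 0.703, -0.003]
contact_force: [-0.1, -1.8, -0.4]
finger_gap: 0.21
```

>>> carry_out --pt "0 -0.25 0 0 0 0 0" --pt "0 -0.5 0 0 0 0 0" --pt "0 -0.75 0 0 0 0 0" --pt "0 -1 0 0 0 0 0" --pt "0 -1 0 0 0 0 0" --pt "0 -1 0 0 0 0 0" --pt "0 -1 0 0 0 0 0"

```text
clock: 6.27
tool_pos: [517.6, -290.3, 252.8]
eef_rot: [-0.001, 0.707, 0.707, -0.0]
contact_force: [0.8, 0.7, -0.4]
finger_gap: 0.211
```

```bash
python3 - <<'E'
from m import *
st=status.sense(); print(st['tool_pos'],st['eef_rot'],st['contact_force'],st['finger_gap'],st['clock'])
b=cams.capture('wrist'); save(b,'e1.png'); cal=wcal(st)
for r in nets.place_of('wrist','eye'):
    p,d=ray('wrist',r['pixel'],cal); print(r,(p+d*(95-p[2])/d[2]).round(1))
st=status.sense(); print(st['tool_pos'])
for c in ('scene','side'): save(cams.capture(c),c+'1.png')
E
```

```text
[ 517.57764892 -290.2871982   252.75784091] [-1.43469077e-03  7.06928337e-01  7.07283724e-01 -3.80478537e-05] [ 0.76829215  0.71009004 -0.44826961] 0.2107792799146243 6.2667
{'pixel': [260.3, 105.1], 'confidence': 0.77} [ 517.4 -229.3   95. ]
[ 518.06553004 -289.61775743  253.40334796]
```

View pics/e1.png

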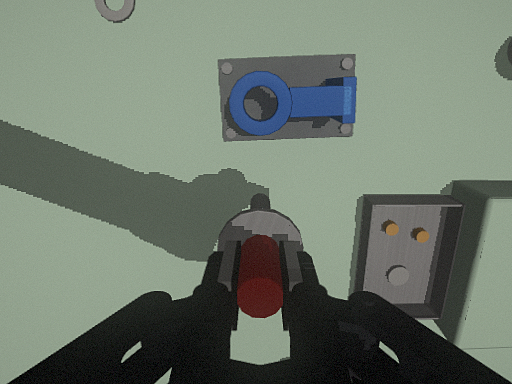

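```bash
python3 - <<'E'
from m import *
st=status.sense(); 
tp=np.array([517.8,-289.9,253.0]); st=dict(st); st['tool_pos']=tp; st['eef_rot']=np.array([0,.70711,.70711,0])
b=cams.capture('wrist'); cal=wcal(st)
h=cv2.cvtColor(b,cv2.COLOR_RGB2HSV)
m=((h[...,0]>100)&(h[...,0]<125)&(h[...,1]>140)&(h[...,2]>70)).astype(np.uint8); m[150:]=0
pts=np.argwhere(m)[:,::-1]; print(pts.min(0),pts.max(0))
# project ring model at z=95 and optimise IoU-ish: radial edges
from scipy.optimize import minimize
K=np.array(cal['mtx']);Rc=RM(cal['rotation'])
yy,xx=np.mgrid[60:150,215:310]
P=[];p0=None
for x,y in zip(xx.ravel(),yy.ravel()):
    p,d=ray('wrist',(x,y),cal); P.append((p+d*(95-p[2])/d[2])[:2])
P=np.array(P);v=m[60:150,215:310].ravel()
best=[]
for cx in np.arange(508,528,.5):
  for cy in np.arange(-236,-212,.5):
    q=P-[cx,cy]; r=np.hypot(*q.T); sel=~((q[:,0]>8)&(abs(q[:,1])<15))&(r<40)&((r>17)|(r<11))
    best.append((np.mean(((r<28)&(r>15))[sel]!=v[sel]),cx,cy))
print(sorted(best)[:5])
s=[cv2.imread('pics/scene1.png')[130:330,90:290],cv2.imread('pics/side1.png')[80:240,170:330]]
save(np.hstack([cv2.resize(i,(390,390),interpolation=2) for i in s])[:,:,::-1],'e2.png')
E
```

```text
[229  71] [354 134]
[(np.float64(0.03967446592065107), np.float64(518.0), np.float64(-228.0)), (np.float64(0.03978190630048465), np.float64(518.0), np.float64(-228.5)), (np.float64(0.04215409439290036), np.float64(518.0), np.float64(-229.0)), (np.float64(0.04262696308382623), np.float64(518.5), np.float64(-228.0)), (np.float64(0.04292107404393816), np.float64(518.0), np.float64(-227.5))]
```

View pics/e2.png

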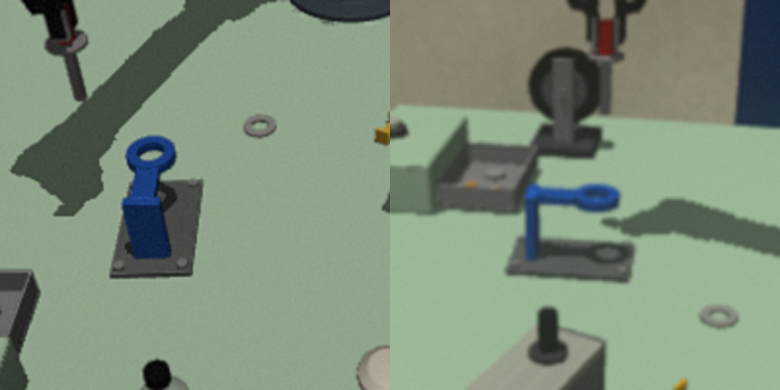

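>>> carry_out --pt "0 0.25 0 0 0 0 0" --pt "0 0.525 0 0 0 0 0" --pt "0 0.525 -0.15 0 0 0 0" --pt "0 0.525 -0.3 0 0 0 0" --pt "0 0.525 -0.45 0 0 0 0" --pt "0 0.525 -0.45 0 0 0 0" --pt "0 0.525 -0.45 0 0 0 0"

```text
clock: 7.1
tool_pos: [517.4, -227.9, 199.7]
eef_rot: [-0.001, 0.707, 0.707, -0.0]
contact_force: [0.0, 0.1, -2.1]
finger_gap: 0.21
```

```bash
python3 - <<'E'
from m import *
st=status.sense(); print(st['tool_pos'],st['contact_force'],st['finger_gap'],st['clock'])
for c in ('scene','side','wrist'): save(cams.capture(c),c+'2.png')
s=[cv2.imread('pics/scene2.png')[120:250,110:240],cv2.imread('pics/side2.png')[60:200,190:330]]
save(np.hstack([cv2.resize(i,(400,400),interpolation=2) for i in s])[:,:,::-1],'e3.png')
E
```

```text
[ 517.44268863 -227.88696154  199.73935501] [ 0.02042608  0.09239717 -2.06304626] 0.21039789033427983 7.1
```

View pics/e3.png

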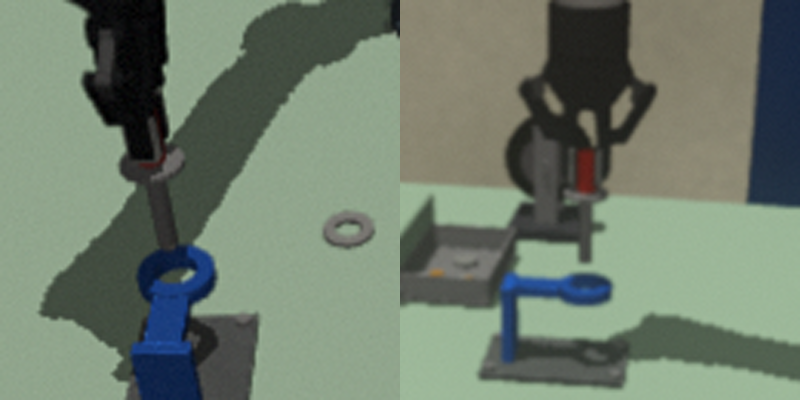

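View pics/wrist2.png

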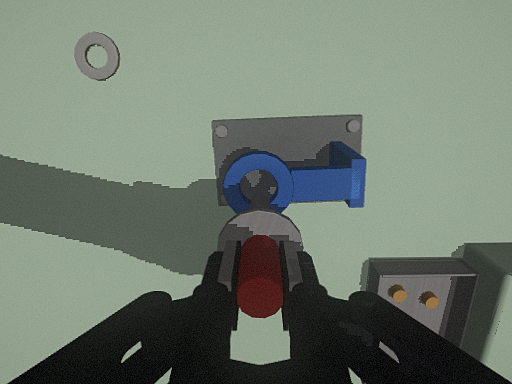

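```bash
python3 - <<'E'
from m import *
for n,a,b in [('tip',(165.9,199.2),(254.75,150.6)),('eye',(167.5,210.0),(255.4,160.8))]:
    x,e=tri([ray('scene',a),ray('side',b)]);print(n,x.round(1),np.round(e,1))
for z,n,a,b in [(116,'tip',(165.9,199.2),(254.75,150.6)),(95,'eye',(167.5,210.0),(255.4,160.8))]: print(n,onz('scene',a,z).round(1),onz('side',b,z).round(1))
# project expected
import cv2
def proj(c,X):
    cal=cams.get_calibration(c);p=RM(cal['rotation']).T@(np.array(X)-cal['position']);u=p[:2]/p[2];u=u*(1+cal['k1']*(u@u));K=np.array(cal['mtx']);return K[:2,:2]@u+K[:2,2]
for c in('scene','side'): print(c,'tip pred',proj(c,[517.8,-227,116]).round(1),'eye pred',proj(c,[518,-227,95]).round(1))
E
```

```text
tip [ 517.9 -224.4  120.1] [0.9 0.9]
eye [ 515.9 -226.4   87.3] [0.9 0.9]
tip [ 514.2 -225.4  116. ] [ 519.  -235.8  116. ]
eye [ 525.9 -223.1   95. ] [ 513.3 -211.9   95. ]
scene tip pred [164.9 200.3] eye pred [166.3 207.6]
side tip pred [254.7 151.8] eye pred [254.6 158.5]
```

Shank tip and eye agree to about 2 mm in both fixed views: tip at scene (166,199), eye at (167,208). The clearance is 8 mm, so I'll lower with a 1 mm nudge in y.

>>> carry_out --pt "0 -0.01 -0.05 0 0 0 0" --pt "0 -0.01 -0.1 0 0 0 0" --pt "0 -0.01 -0.15 0 0 0 0" --pt "0 -0.01 -0.2 0 0 0 0" --pt "0 -0.01 -0.25 0 0 0 0" --pt "0 -0.01 -0.3 0 0 0 0" --pt "0 -0.01 -0.35 0 0 0 0" --pt "0 -0.01 -0.35 0 0 0 0" --pt "0 -0.01 -0.35 0 0 0 0"

```text
clock: 8.0
tool_pos: [517.6, -229.6, 157.6]
eef_rot: [-0.0, 0.707, 0.707, -0.0]
contact_force: [0.5, 0.2, -1.2]
finger_gap: 0.21
```

```bash
python3 - <<'E'
from m import *
st=status.sense(); print(st['tool_pos'],st['contact_force'],st['torque'],st['finger_gap'],st['clock'])
s=[cams.capture('scene')[120:250,110:240],cams.capture('side')[60:200,190:330]]
save(np.hstack([cv2.resize(i,(400,400),interpolation=2) for i in s]),'e4.png')
E
```

```text
[ 517.59381313 -229.6437168   157.60503268] [ 0.51858671  0.17029548 -1.15085286] [ 0.00277986 -0.00359641 -0.03691259] 0.20982733971543788 8.0
```

View pics/e4.png

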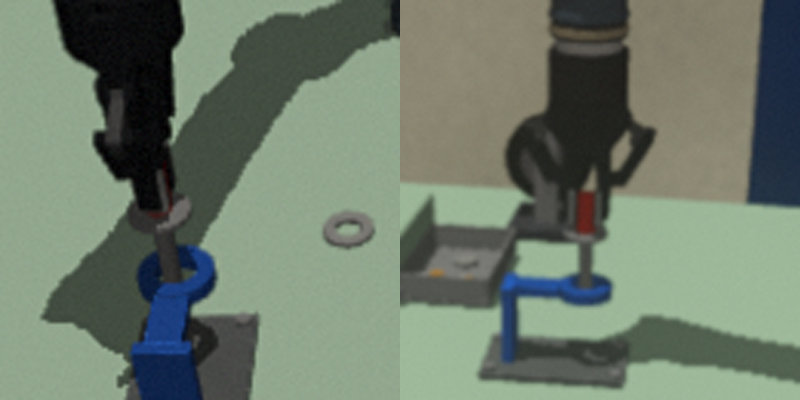

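The shank is inside the bore without contact. In the scene view it sits about 2–3 mm left (−y) of the ring centre (crop 172 against 177), so I'll nudge +y and lower on.

>>> carry_out --pt "0 0.02 0 0 0 0 0" --pt "0 0.02 -0.06 0 0 0 0" --pt "0 0.02 -0.12 0 0 0 0" --pt "0 0.02 -0.18 0 0 0 0" --pt "0 0.02 -0.24 0 0 0 0" --pt "0 0.02 -0.3 0 0 0 0" --pt "0 0.02 -0.34 0 0 0 0" --pt "0 0.02 -0.37 0 0 0 0" --pt "0 0.02 -0.37 0 0 0 0" --pt "0 0.02 -0.37 0 0 0 0"

```text
clock: 8.93
tool_pos: [517.8, -227.4, 113.6]
eef_rot: [-0.0, 0.707, 0.707, -0.0]
contact_force: [1.1, 0.7, -2.4]
finger_gap: 0.21
```

```bash
python3 - <<'E'
from m import *
st=status.sense(); print(st['tool_pos'],st['contact_force'],st['torque'],st['finger_gap'],st['clock'])
s=[cams.capture('scene')[120:250,110:240],cams.capture('side')[60:200,190:330]]
save(np.hstack([cv2.resize(i,(400,400),interpolation=2) for i in s]),'e5.png')
for _ in range(3): cams.capture('wrist'); print(status.sense()['tool_pos'])
E
```

```text
[ 517.83433121 -227.36962411  113.57327488] [ 1.08036404  0.71654393 -2.36328081] [-0.0498186  -0.0191669   0.04025891] 0.20985171568062475 8.9333
[ 518.1360805  -227.50640296  114.16124679]
[ 518.12392311 -227.50775486  114.16877678]
[ 518.08583262 -227.44345455  114.13377703]
```

View pics/e5.png

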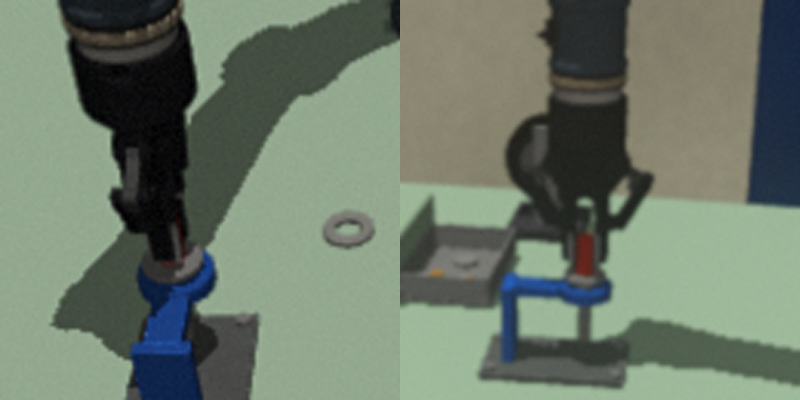

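>>> carry_out --pt "0 0.015 0 0 0 0 0" --pt "0 0.015 -0.015 0 0 0 0" --pt "0 0.015 -0.025 0 0 0 0" --pt "0 0.015 -0.035 0 0 0 0" --pt "0 0.015 -0.035 0 0 0 0" --pt "0 0.015 -0.035 0 0 0 0"

```text
clock: 9.68
tool_pos: [517.7, -225.6, 109.4]
eef_rot: [-0.0, 0.707, 0.707, -0.0]
contact_force: [-1.0, -0.8, -1.9]
finger_gap: 0.212
```

>>> carry_out --pt "0 0 -0.008 0 0 0 0" --pt "0 0 -0.012 0 0 0 0" --pt "0 0 -0.012 0 0 0 0" --pt "0 0 -0.012 0 0 0 0"

```text
clock: 10.02
tool_pos: [518.0, -225.6, 108.5]
eef_rot: [0.0, 0.707, 0.707, 0.0]
contact_force: [-0.2, 0.7, 3.0]
finger_gap: 0.215
```

```bash
python3 - <<'E'
from m import *
for _ in range(2):
  cams.capture('wrist'); st=status.sense(); print(st['tool_pos'],st['contact_force'],st['clock'])
E
```

```text
[ 517.96614419 -225.65866969  108.45884548] [-0.99102941  0.84619256  3.19397141] 10.0667
[ 517.9645527  -225.62874219  108.46820402] [-0.35458246  1.65832918  2.67617493] 10.1167
```

Upward force of 3 N: the collar is seated. I'll release it.

>>> carry_out --pt "0 0 0 0 0 0 0.35" --pt "0 0 0 0 0 0 0.5" --pt "0 0 0 0 0 0 0.7" --pt "0 0 0 0 0 0 1" --pt "0 0 0 0 0 0 1" --pt "0 0 0 0 0 0 1" --pt "0 0 0 0 0 0 1" --pt "0 0 0 0 0 0 1"

```text
clock: 10.78
tool_pos: [517.8, -225.5, 108.1]
eef_rot: [0.0, 0.707, 0.707, 0.0]
contact_force: [-0.1, -0.4, 0.8]
finger_gap: 1.001
```

>>> carry_out --pt "0 0 0.1 0 0 0 1" --pt "0 0 0.3 0 0 0 1" --pt "0 0 0.5 0 0 0 1" --pt "0 0 0.75 0 0 0 1" --pt "0 0 1 0 0 0 1" --pt "0 0 1 0 0 0 1"

```text
clock: 11.28
tool_pos: [521.3, -227.1, 235.5]
eef_rot: [0.006, 0.707, 0.707, 0.003]
contact_force: [1.5, -0.8, 1.0]
finger_gap: 1.0
```

```bash
python3 - <<'E'
from m import *
st=status.sense(); print(st['tool_pos'],st['contact_force'],st['finger_gap'],st['clock'])
S=cams.capture('scene');D=cams.capture('side'); o=[]
for c,i in(('scene',S),('side',D)):
    s,ce=biggest(red(i)); print(c,s,ce); o.append(ray(c,ce))
print('grip centre',tri(o))
s=[S[120:250,110:240],D[100:200,210:310]]
save(np.hstack([cv2.resize(i,(400,400),interpolation=2) for i in s]),'f1.png')
W=cams.capture('wrist'); save(np.hstack([cv2.resize(W,(400,300)),cv2.resize(S[170:270,290:430],(400,300))]),'f2.png')
E
```

```text
[ 521.28240492 -227.05366088  235.50382354] [ 1.49257714 -0.777651    0.96287238] 0.9995246661032859 11.2833
scene [160 189  11  19 148] [164.99324324 197.80405405]
side [252 144   5  14  57] [254.33333333 149.98245614]
grip centre (array([ 518.47395153, -225.27850764,  122.88066258]), [np.float64(0.4963791793519952), np.float64(0.49637917935186715)])
```

View pics/f1.png

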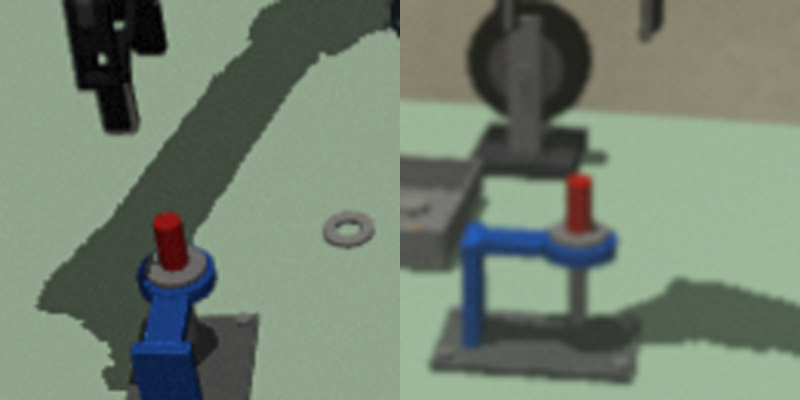

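View pics/f2.png

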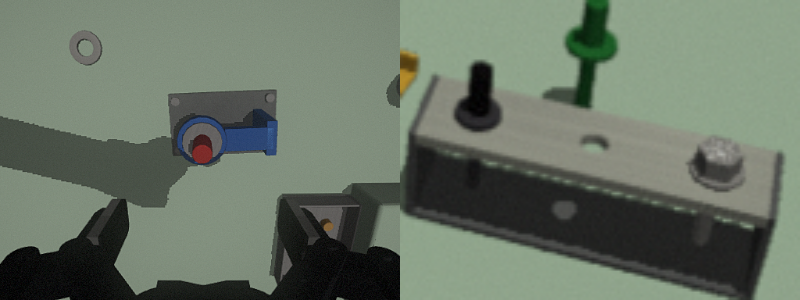

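```bash
python3 -c "
from station import robot,status
print(robot.hand_in(), status.sense()['clock'])"
```

```text
the job is handed in; nothing more can be done
the job is handed in; nothing more can be done
```

I took the red-gripped pin from the stand's middle hole, lowered it through the blue bracket's eye, let go and drew the gripper clear. The job was handed in at about 11.4 s; hand-in gives no verdict.

**Seating:** In the last pictures the pin hangs upright with its collar on the rim and nothing touching it. Before release the wrist force rose to about 3 N upward, which showed contact with the rim. The grip centre measures (518, −225, 123) mm. A seated pin should read z = 120, but the same method also read 2.5 mm high while the pin was still in the stand.

**Centring:** Estimates of the eye centre disagreed by a few mm: about (516, −226) from the fixed cameras and (518, −228) from the wrist camera. All of them put the pin within about 3 mm of centre. I nudged it +y twice, about 4 mm in all, going by the direct view of shank in bore.

**Other parts:** The bolt, the black axle pin and the green look-alike look unmoved in the pictures. I did not re-measure their positions.

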